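# Sort the spare cells and hold the last one on the tester

## Task

Fill the two empty pockets of the cell rack from the three grey cells standing loose: a long one in the row of long cells, the short one in the row of short cells, right down and let go. Then stand the remaining long cell in the guide of the cell tester, press it down against the sprung contact until its foot bears firmly on the stop ring, without brute force, and finish while still holding it pressed there. Leave the cells already in the rack and the tape and screwdriver where they are.

Things in the scene. Friction and masses are not known exactly. Their poses are not given: they have to be found in the camera images.
- long_cell_a: grey round battery cell, 18 mm across and 65 mm long, foot bevelled 2 mm, upright on the bench; origin in the centre of its underside, z along it to the small steel button on top; about 47 g. Identical to long_cell_b: either may go in the rack, the other in the tester
- long_cell_b: grey round battery cell, 18 mm across and 65 mm long, foot bevelled 2 mm, upright on the bench; origin in the centre of its underside, z along it to the small steel button on top; about 47 g. Identical to long_cell_a
- short_cell: grey round battery cell, 18 mm across and 50 mm long, foot bevelled 2 mm, upright on the bench; origin in the centre of its underside, z along it to the small steel button on top; about 36 g. Same cell as the long ones from above, only 15 mm shorter
- rack: fixed black cell rack, 110 (x) by 124 (y) by 32 mm high; origin centre of its underside. Two rows of three round pockets along its y, 36 mm apart: row x = +35 mm (farther from the robot) for long cells, x = -35 mm for short ones. Pockets 20.4 mm wide, 25 mm deep. Long cells stand 40 mm out of it, short ones 25 mm. One end pocket of each row is empty. Turned up to 0.4 rad
- pocket_long (a point): centre of the floor of the empty pocket in the row of long cells (rack x +35, y +36 mm, 7 mm above the bench); its mouth is 25 mm above this point
- pocket_short (a point): centre of the floor of the empty pocket in the row of short cells (rack x -35, y -36 mm, 7 mm above the bench); its mouth is 25 mm above this point
- racked_long_1: grey round battery cell, 18 mm across and 65 mm long, foot bevelled 2 mm, upright in the middle pocket of the long row; origin in the centre of its underside, z along it to the small steel button on top; about 47 g
- racked_long_2: grey round battery cell, 18 mm across and 65 mm long, foot bevelled 2 mm, upright in the end pocket (rack y -36 mm) of the long row; origin in the centre of its underside, z along it to the small steel button on top; about 47 g
- racked_short_1: grey round battery cell, 18 mm across and 50 mm long, foot bevelled 2 mm, upright in the middle pocket of the short row; origin in the centre of its underside, z along it to the small steel button on top; about 36 g
- racked_short_2: grey round battery cell, 18 mm across and 50 mm long, foot bevelled 2 mm, upright in the end pocket (rack y +36 mm) of the short row; origin in the centre of its underside, z along it to the small steel button on top; about 36 g
- tester: fixed cell tester: grey meter case 136 (x) by 92 (y) by 22 mm high; origin centre of its underside. Display and keys on the half towards the robot (-x); on the other half an aluminium guide plate 50 by 56 mm on four columns, 36 to 54 mm above the bench, with one upright 20.6 mm hole at tester x +30 mm and over it a white lead-in funnel up to 61 mm, 30 mm wide at its mouth. Turned up to 0.4 rad
- guide_mouth (a point): on the axis of the guide hole, in the mouth of the white funnel, 61 mm above the bench
- stop_ring: flat steel ring on the tester's case under the guide hole, 29 mm outside, 9 mm inside: the hard stop for the cell's foot. Origin centre of its underside, on the axis of the hole, 22 mm above the bench; top face 26 mm above the bench. A long cell seated on it has its top 91 mm above the bench, 30 mm out of the funnel
- probe (a joint): travel of the sprung brass contact, 6.4 mm across, in the middle of the stop ring: 0 when free, tip 8 mm above the ring (34 mm above the bench); grows as it is pressed straight down, 0.008 m when the cell's foot sits on the ring. The spring pushes back with 4 N at first, 8 N at the ring: a cell let go is lifted off again
- tape_red: roll of red tape lying flat, 57 mm across and 24 mm high; a bystander
- driver_green: screwdriver with a green handle lying on the bench, 130 by 16 by 17 mm; a bystander

How it is judged:
On the way, in this order (a step that is already met when the one before it is completed fails the run):
1. the short cell and one long cell stand fully down in the empty pockets of their own rows, let go (distance between short_cell and pocket_short below 0.006 m and angle between short_cell's own z axis and vertical below 0.12 rad and contact force between the fingers and short_cell below 0.05 N and ((distance between long_cell_a and pocket_long below 0.006 m and angle between long_cell_a's own z axis and vertical below 0.12 rad and contact force between the fingers and long_cell_a below 0.05 N) or (distance between long_cell_b and pocket_long below 0.006 m and angle between long_cell_b's own z axis and vertical below 0.12 rad and contact force between the fingers and long_cell_b below 0.05 N))), for 0.2 s.
2. the other long cell is pressed down in the tester until its foot bears on the stop ring (value of joint probe above 0.007 m and ((horizontal distance between long_cell_a and stop_ring below 0.004 m and angle between long_cell_a's own z axis and vertical below 0.12 rad and contact force between long_cell_a and stop_ring above 1.5 N and contact force between the fingers and long_cell_a above 1 N and linear speed of long_cell_a below 0.01 m/s) or (horizontal distance between long_cell_b and stop_ring below 0.004 m and angle between long_cell_b's own z axis and vertical below 0.12 rad and contact force between long_cell_b and stop_ring above 1.5 N and contact force between the fingers and long_cell_b above 1 N and linear speed of long_cell_b below 0.01 m/s))), for 0.3 s.
At the end, for the whole second after the job is handed in: Short cell and one long cell each in the free pocket of their row (foot within 6 mm of its floor centre, upright within 0.12 rad, let go). Other long cell upright in the guide, held by the fingers, still (under 10 mm/s), contact in over 7 mm, foot on the stop ring with over 1.5 N (distance between short_cell and pocket_short below 0.006 m and angle between short_cell's own z axis and vertical below 0.12 rad and contact force between the fingers and short_cell below 0.05 N and value of joint probe above 0.007 m and ((distance between long_cell_a and pocket_long below 0.006 m and angle between each of long_cell_a, long_cell_b's own z axis and vertical below 0.12 rad and contact force between the fingers and long_cell_a below 0.05 N and horizontal distance between long_cell_b and stop_ring below 0.004 m and contact force between long_cell_b and stop_ring above 1.5 N and contact force between the fingers and long_cell_b above 1 N and linear speed of long_cell_b below 0.01 m/s) or (distance between long_cell_b and pocket_long below 0.006 m and angle between each of long_cell_b, long_cell_a's own z axis and vertical below 0.12 rad and contact force between the fingers and long_cell_b below 0.05 N and horizontal distance between long_cell_a and stop_ring below 0.004 m and contact force between long_cell_a and stop_ring above 1.5 N and contact force between the fingers and long_cell_a above 1 N and linear speed of long_cell_a below 0.01 m/s))); the arm keeps its last pose, push and grip.
It fails at once if a long cell is pressed on the stop ring with more than 60 N (contact force between any of long_cell_a, long_cell_b and stop_ring above 60 N).
It fails at once if a cell already in the rack is shifted more than 12 mm, or the tape or screwdriver more than 30 mm (distance of any of tape_red, driver_green from where it was at the start of the episode above 0.03 m or distance of any of racked_long_1, racked_long_2, racked_short_1, racked_short_2 from where it was at the start of the episode above 0.012 m).
It also fails if it takes over 72 s, if anything falls off the work surface, if the arm or the gripper's body presses on something with over 40 N, if the wrist force passes 120 N, or if a joint passes its speed limit or range.

## Robot

A 6-joint arm with a two-finger parallel gripper is mounted at the origin on a cart in front of the work surface, level with it; the furniture and walls round the work are solid. World frame = base frame: x ahead of the robot, y to its left, z up, the work surface at z = 0. Lengths are in m, angles in rad, forces in N, time in s.
With the tool pointing down it reaches from about 0.4 to 0.825 m from the base axis. Payload 7 kg.
Tool frame: the origin (TCP) lies midway between the tips of the shut fingers; the grasp point (between the pads) lies 19 mm behind it; z points along the fingers, y is the line along which they close (so a half turn about z gives the same grasp; the last joint's range is limited). The gripper opens to 85 mm and grips with 20 to 120 N. Pads are 22 mm wide; open, the fingers measure 114 mm over their backs; the gripper's body (76 mm by 85 mm) begins 54 mm behind the grasp point. The pads swing forward as they close: fully open they stand 13 mm farther back than shut.
Start: joints at [1.393, 0.359, 0.012, 0, -1.224, -0.288], TCP at [0.303, 0.603, 0.231] pointing down, gripper open.
Joint ranges: [-3.07, 3.07], [-1.43, 2.12], [-1.02, 1.25], [-3.03, 1.67], [-3.05, -0], [-3.03, 3.03]. Speed limits (rad/s): [2.39, 2.39, 3.01, 3.14, 3.14, 3.14].

## Interface

Orientations are given as [roll, pitch, yaw] about the fixed x, y, z axes, in that order (R = Rz(yaw) Ry(pitch) Rx(roll)).
In Python, from plant import arm gives the robot as it stands.
- The arm moves only by the tool apply_moves, never from a script. Its argument "deltas" is a list of rows, each an object of numbers: "claw": the closure, from -1 (fully open) to 1 (shut); "x", "y", "z": the shift along the world's x, y, z each as a share of 75 cm, from -1 to 1; "roll": the turn about the world's z as a share of 60 degrees, from -1 to 1. A call has exactly 10 rows; each row shifts and turns the commanded pose from where the row before left it; what a row does not reach is not made up. A row lasts 1/8 s, in which the tool goes at most 62.5 mm and 10.7 degrees, less where a joint would pass 70% of its speed; a pose out of reach is approached as far as the arm can. A call with a number of a shift or a turn outside -1 to 1 is refused whole. A call with a gripper value outside its range is refused whole. The fingers move at their own pace and stop on an object; "force" is the grip in N (left out, the last holds). Time passes only in rows, so rows that do not move let the fingers close, or fill a call up. It gives the time, the measured TCP pose, the force, the opening and the grip force at its end, in the units of the state.
- arm.state(): the state, without advancing time (a new reading comes with each control period).
- arm.read_camera(name): name is "scene" or "top" or "wrist"; returns (picture, depth): 384x512x3 uint8, blue, green, red; 384x512 float32, m along the optical axis (not along the pixel's ray), 0 where there is no reading.
- arm.camera_model(name): a dict with "mtx" (3x3 intrinsics, pixels), "k1" (the pictures are not rectified: a ray, as slopes to the right and down, at radius r is drawn at 1 + k1 r^2 times it, then the intrinsics apply), "cam_to_world" (4x4, takes a point from camera to world coordinates). Camera axes: x right, y down, z forward; pixel columns grow to the right and rows downward; lengths in m; the calibration is good to about 2 mm. A picture is of the moment at which its call begins: read the wrist's pose just before it. camera_model takes no time and is no camera call; for the wrist camera it gives the pose at the moment of the call.
- arm.close_job(): hands the job in; it is judged then, once.
The state is a dict: "time": time; "qpos": joint angles; "dq": joint speeds; "joint_efforts": joint torques, N m; "tool_pos": TCP position; "tool_rot": TCP orientation; "wrist_force": force on the tool from outside, world axes, zero at the start; "ft_torque": the same for the moment, N m; "grip_width": finger opening in m; "gripper_force": force on a finger pad.
Only numpy, scipy, OpenCV 4.12 (cv2) and the standard library are available. Lean on these libraries where they do the work, as an engineer would, in place of code of your own. Each camera call takes 0.05 s, during which the arm holds its last target. There are 200 camera calls.

## Working session

There is one attempt and no reset: what is moved stays moved. The work goes in short steps, Python scripts to look and compute and a tool call to move; the robot and the scene stay as the last step left them, time stands still between calls to the robot, and variables do not carry over. Pictures are saved under pics/ and viewed, at most 10 in all, crops included, and the job is handed in when it is done.

Besides the shell and the picture viewer there is one more tool, called after ">>>" as name(argument=value, ...) on one line, values as JSON. apply_moves: Moves the arm, as the interface text tells. Shift numbers are shares of 75 cm and turn numbers shares of 60 degrees, none past 1 either way. Its arguments: {"type":"object","properties":{"deltas":{"type":"array"},"force":{"type":"number"}},"required":["deltas"]}

```bash
mkdir -p pics; ls; cat > h.py <<'E'
import numpy as np, cv2
from plant import arm
def world(cm,u,v,d=None,z=None):
    """pixel -> world by depth d or onto plane z"""
    K=cm["mtx"];K=np.array(K);T=np.array(cm["cam_to_world"])
    p=np.array([(u-K[0,2])/K[0,0],(v-K[1,2])/K[1,1]]);s=p.copy()
    for _ in range(20): s=p/(1+cm["k1"]*(s@s))
    r=np.array([s[0],s[1],1.])
    if d is None:
        w=T[:3,:3]@r; d=(z-T[2,3])/w[2]
    return T[:3,:3]@(r*d)+T[:3,3]
E
python3 - <<'E'
from h import *
for n in ("top","scene"):
    cm=arm.camera_model(n); im,d=arm.read_camera(n)
    cv2.imwrite(f"pics/{n}0.png",im); np.savez(f"{n}0.npz",im=im,d=d)
    print(n,cm)
print(arm.state())
E
```

```text
pics
top {'mtx': array([[415.7104837 ,   0.        , 241.71339329],
       [  0.        , 415.7104837 , 196.25095854],
       [  0.        ,   0.        ,   1.        ]]), 'k1': -0.09089915412976218, 'cam_to_world': array([[-0.01884269, -0.99883144,  0.04450523,  0.48153903],
       [-0.99981957,  0.01893108,  0.00156524, -0.02928178],
       [-0.00240594, -0.04446771, -0.99900792,  1.27292958],
       [ 0.        ,  0.        ,  0.        ,  1.        ]])}
scene {'mtx': array([[399.85676305,   0.        , 254.11362995],
       [  0.        , 399.85676305, 195.33497844],
       [  0.        ,   0.        ,   1.        ]]), 'k1': -0.05053612681204574, 'cam_to_world': array([[-0.61393868, -0.34247455,  0.71118948, -0.08357551],
       [-0.78898676,  0.2937135 , -0.53965941,  0.47961342],
       [-0.02406634, -0.89243687, -0.45052996,  0.49521017],
       [ 0.        ,  0.        ,  0.        ,  1.        ]])}
{'time': 0.1, 'qpos': array([ 1.39312528e+00,  3.59272069e-01,  1.11289283e-02, -2.92864833e-04,
       -1.22409152e+00, -2.88079198e-01]), 'dq': array([ 0.00161633, -0.00134259,  0.00286331,  0.00220898, -0.00146533,
       -0.00072513]), 'joint_efforts': array([-1.80166400e-03, -5.84769845e+01,  2.94107974e+01,  6.95458263e+00,
       -3.16376900e-03,  2.73441280e-06]), 'tool_pos': array([0.30298458, 0.60268852, 0.23047875]), 'tool_rot': array([ 3.14013537e+00, -1.44698799e-04, -4.65849851e-01]), 'wrist_force': array([-0.56780066,  1.40658748,  0.53792598]), 'ft_torque': array([-0.01909946, -0.00283614,  0.01781847]), 'gripper_force': 0.0, 'grip_width': 0.08538299385221407}
```

View pics/top0.png

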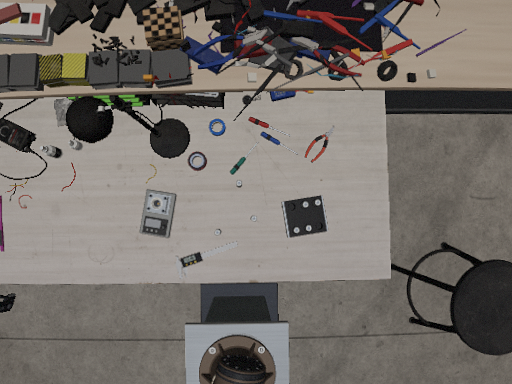

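View pics/scene0.png

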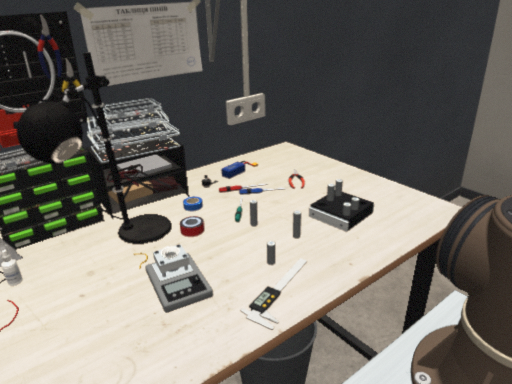

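The top view shows loose cells near (239,184), (253,218) and (218,232). The tester funnel is near (157,203) and the rack near (304,216). In the scene view the cell nearest the robot, (271,252), is the short one. I'll measure these next with an enlarged crop and the depth image.

```bash
python3 - <<'E'
from h import *
cm=arm.camera_model("top"); f=np.load("top0.npz"); im,d=f["im"],f["d"]
c=cv2.resize(im[170:250,130:335],None,fx=3.9,fy=3.9,interpolation=cv2.INTER_CUBIC); cv2.imwrite("pics/crop1.png",c)
# world points for whole region by depth
P=np.zeros(d.shape+(3,))
for v in range(165,255):
    for u in range(130,340):
        if d[v,u]>0: P[v,u]=world(cm,u,v,d[v,u])
np.save("P.npy",P)
b=P[165:255,130:340,2]; print("bench z",np.median(b), [np.round(P[v,u],3) for v,u in((184,239),(218,253),(232,218))])
m=(P[...,2]>0.012).astype(np.uint8)
n,l,s,ce=cv2.connectedComponentsWithStats(m)
for i in range(1,n):
    if s[i,4]>8:
        q=P[l==i]; t=q[q[:,2]>np.percentile(q[:,2],60)]
        print(i,s[i],ce[i].round(1),"zmax",np.percentile(q[:,2],[50,80,95]).round(3),"mean",t.mean(0).round(4))
E
```

```text
bench z 0.0008610866044905796 [array([ 0.571, -0.02 ,  0.067]), array([ 0.472, -0.059,  0.064]), array([0.432, 0.044, 0.053])]
1 [189 165  16   6  66] [196.5 166.9] zmax [0.024 0.026 0.027] mean [0.6286 0.1085 0.0263]
2 [230 165  11   9  38] [234.7 168.5] zmax [0.015 0.017 0.018] mean [ 0.6231 -0.0067  0.0171]
3 [236 180   6   8  38] [238.5 183.5] zmax [0.064 0.066 0.067] mean [ 0.5746 -0.0187  0.0666]
4 [ 140  189   36   49 1335] [157.4 213.5] zmax [0.024 0.05  0.057] mean [0.4984 0.2264 0.0422]
5 [ 282  195   47   43 1478] [304.6 216.4] zmax [0.032 0.035 0.061] mean [ 0.4741 -0.2138  0.0418]
6 [251 216   6   6  30] [253.3 218.2] zmax [0.064 0.066 0.067] mean [ 0.4701 -0.0601  0.0666]
8 [214 229   7   7  35] [217.1 232.1] zmax [0.049 0.051 0.052] mean [0.4328 0.0475 0.0516]
```

View pics/crop1.png

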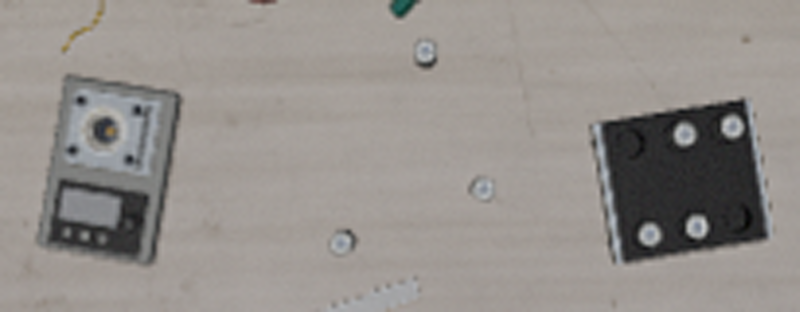

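The crop shows cell tops at (426,47), (483,187) and short at (342,238). The empty pockets are at (630,143) long and (738,218) short, racked cells at (684,133), (732,126), (650,234) and (697,227), and the guide hole is about (104,129).

```bash
python3 - <<'E'
from h import *
cm=arm.camera_model("top")
def C(c,r,z): return world(cm,130+(c+.5)/3.9-.5,170+(r+.5)/3.9-.5,z=z)[:2]
N=dict(A=(426,47,.065),B=(483,187,.065),S=(342,238,.05),L1=(684,133,.072),L2=(732,126,.072),S1=(697,227,.057),S2=(650,234,.057),PL=(630,143,.032),PS=(738,218,.032),G=(104,129,.057))
W={k:C(*v) for k,v in N.items()}
for k in W: print(k,W[k].round(4))
# rack frame fit
loc={'L1':(35,0),'L2':(35,-36),'S1':(-35,0),'S2':(-35,36)}
a=np.array([loc[k] for k in loc])/1e3; b=np.array([W[k] for k in loc])
A=a-a.mean(0);B=b-b.mean(0)
th=np.arctan2((A[:,0]*B[:,1]-A[:,1]*B[:,0]).sum(),(A*B).sum()); R=np.array([[np.cos(th),-np.sin(th)],[np.sin(th),np.cos(th)]])
o=b.mean(0)-R@a.mean(0); print("th",th,o,"res",(b-(a@R.T+o)).round(4))
print("PL",o+R@[.035,.036],"PS",o+R@[-.035,-.036],"yaw",th-np.pi/2)
w=arm.camera_model("wrist"); print(w, arm.state()["tool_pos"],arm.state()["tool_rot"])
E
```

```text
A [ 0.578  -0.0199]
B [ 0.4728 -0.0604]
S [0.4363 0.0462]
L1 [ 0.5099 -0.2102]
L2 [ 0.5144 -0.2461]
S1 [ 0.4396 -0.2205]
S2 [ 0.4351 -0.185 ]
PL [ 0.504  -0.1745]
PS [ 0.4449 -0.2562]
G [0.5215 0.224 ]
th 0.14423457854780658 [ 0.47472652 -0.21546563] res [[ 0.0005  0.0003]
 [-0.0001 -0.0001]
 [-0.0005 -0.    ]
 [ 0.0001 -0.0002]]
PL [ 0.50418863 -0.17480873] PS [ 0.44526441 -0.25612254] yaw -1.42656174824709
{'mtx': array([[267.11407959,   0.        , 257.32398836],
       [  0.        , 267.11407959, 191.22471988],
       [  0.        ,   0.        ,   1.        ]]), 'k1': 0.013851343659898683, 'cam_to_world': array([[-0.44886579, -0.85526552, -0.25892158,  0.36957575],
       [-0.89359696,  0.43025581,  0.12792344,  0.56902497],
       [ 0.00199401,  0.288792  , -0.95738979,  0.37415322],
       [ 0.        ,  0.        ,  0.        ,  1.        ]])} [0.30298458 0.60268852 0.23047875] [ 3.14013537e+00 -1.44698799e-04 -4.65849851e-01]
```

>>> apply_moves(deltas=[{"x": 0.018, "y": -0.074, "roll": -0.092, "claw": -0.3}, {"x": 0.018, "y": -0.074, "roll": -0.092, "claw": -0.3}, {"x": 0.018, "y": -0.074, "roll": -0.092, "claw": -0.3}, {"x": 0.018, "y": -0.074, "roll": -0.092, "claw": -0.3}, {"x": 0.018, "y": -0.074, "roll": -0.092, "claw": -0.3}, {"x": 0.018, "y": -0.074, "roll": -0.092, "claw": -0.3}, {"x": 0.018, "y": -0.074, "roll": -0.092, "claw": -0.3}, {"x": 0.018, "y": -0.074, "roll": -0.092, "claw": -0.3}, {"x": 0.018, "y": -0.074, "roll": -0.092, "claw": -0.3}, {"x": 0.018, "y": -0.074, "roll": -0.09, "claw": -0.3}], force=40)

```text
schema error: expected keys claw, x, y, z, roll
```

```bash
cat > w.py <<'E'
import sys
from h import *
n=sys.argv[1]
cm=arm.camera_model("wrist"); s=arm.state(); im,d=arm.read_camera("wrist")
np.savez(n+".npz",im=im,d=d,T=cm["cam_to_world"])
cv2.imwrite(f"pics/{n}.png",im)
print(s["tool_pos"].round(4),s["tool_rot"].round(4),s["wrist_force"].round(2),round(s["grip_width"],4),s["time"])
# cells: blobs above given height
P=np.zeros(d.shape+(3,))
vv,uu=np.nonzero(d>0)
K=cm["mtx"];pts=np.stack([uu,vv],1).astype(np.float32)[:,None]
sl=cv2.undistortPoints(pts,K,np.array([cm["k1"],0,0,0]))[:,0]
T=cm["cam_to_world"];dd=d[vv,uu][:,None]
P[vv,uu]=np.hstack([sl*dd,dd])@T[:3,:3].T+T[:3,3]
for lo,hi in ((.044,.056),(.058,.078)):
    m=((P[...,2]>lo)&(P[...,2]<hi)&(d>.12)).astype(np.uint8)
    k,l,st,ce=cv2.connectedComponentsWithStats(m)
    for i in range(1,k):
        if st[i,4]>25:
            q=P[l==i]; zt=np.percentile(q[:,2],90); q=q[q[:,2]>zt-.003]
            (c,r)=cv2.minEnclosingCircle(q[:,:2].astype(np.float32))
            print(lo,st[i],"ztop",zt.round(4),"c",np.round(c,4),"r",round(r,4),"mean",q.mean(0).round(4))
E
python3 w.py w1
```

```text
[0.303  0.6027 0.2305] [ 3.1401e+00 -1.0000e-04 -4.6580e-01] [-0.57  1.41  0.54] 0.0854 0.1
```

View pics/w1.png

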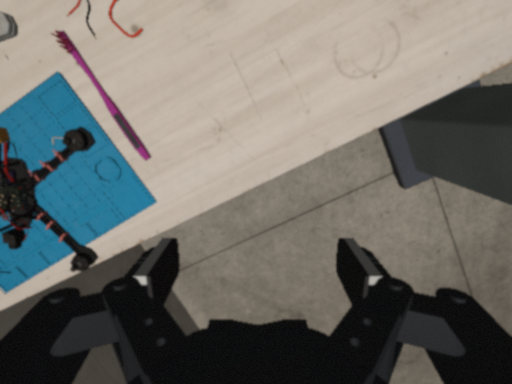

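The move was refused because every row needs all five keys. The picture shows only the start pose, with the open fingertips at about (165,255) and (355,255).

>>> apply_moves(deltas=[{"x": 0.018, "y": -0.074, "z": 0, "roll": -0.092, "claw": -0.3}, {"x": 0.018, "y": -0.074, "z": 0, "roll": -0.092, "claw": -0.3}, {"x": 0.018, "y": -0.074, "z": 0, "roll": -0.092, "claw": -0.3}, {"x": 0.018, "y": -0.074, "z": 0, "roll": -0.092, "claw": -0.3}, {"x": 0.018, "y": -0.074, "z": 0, "roll": -0.092, "claw": -0.3}, {"x": 0.018, "y": -0.074, "z": 0, "roll": -0.092, "claw": -0.3}, {"x": 0.018, "y": -0.074, "z": 0, "roll": -0.092, "claw": -0.3}, {"x": 0.018, "y": -0.074, "z": 0, "roll": -0.092, "claw": -0.3}, {"x": 0.018, "y": -0.074, "z": 0, "roll": -0.092, "claw": -0.3}, {"x": 0.018, "y": -0.074, "z": 0, "roll": -0.09, "claw": -0.3}], force=40)

```text
time: 1.4
tool_pos: [0.4382, 0.0463, 0.2316]
tool_rot: [-3.141, 0.0, -1.43]
wrist_force: [1.1, 0.6, -0.2]
grip_width: 0.0558
gripper_force: 0.0
```

```bash
python3 w.py w2
```

```text
[0.4382 0.0463 0.2316] [-3.1408e+00  3.0000e-04 -1.4297e+00] [ 1.07  0.56 -0.16] 0.0558 1.4
0.044 [148  95  10  16  57] ztop 0.0548 c [ 0.5723 -0.0184] r 0.0082 mean [ 0.5687 -0.0186  0.0541]
0.044 [255 168  15  15 170] ztop 0.0514 c [0.4323 0.049 ] r 0.0091 mean [0.4324 0.0487 0.0504]
0.044 [  7 263   9   8  31] ztop 0.0555 c [0.7536 0.2245] r 0.0025 mean [0.7522 0.2233 0.0549]
0.044 [ 20 267  15  13  92] ztop 0.0552 c [0.7346 0.2321] r 0.0066 mean [0.7323 0.2298 0.0542]
0.058 [233  68  17  18 243] ztop 0.0665 c [ 0.4717 -0.0597] r 0.009 mean [ 0.4717 -0.0596  0.0653]
0.058 [134  94  19  17 249] ztop 0.0664 c [ 0.5758 -0.0178] r 0.0092 mean [ 0.5754 -0.0179  0.0653]
0.058 [  0 269  10   9  42] ztop 0.0704 c [0.7509 0.2234] r 0.0024 mean [0.7501 0.2235 0.0698]
0.058 [  5 273  22  17 173] ztop 0.0759 c [0.7349 0.2329] r 0.0072 mean [0.7319 0.2298 0.0753]
```

View pics/w2.png

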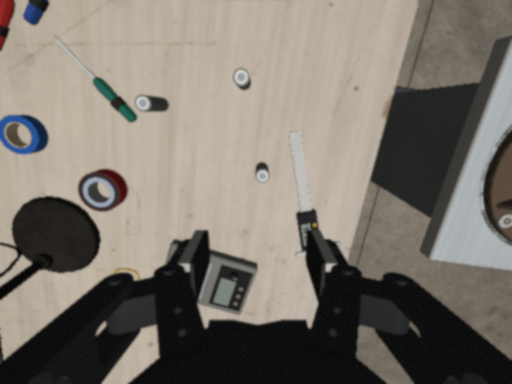

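The wrist view shows the short cell at (262,172), cell B at (241,77), cell A at (143,102) and the tester at the lower left, agreeing with the top view. I'll grasp the short cell.

>>> apply_moves(deltas=[{"x": -0.007, "y": 0.003, "z": -0.045, "roll": 0, "claw": -0.3}, {"x": 0, "y": 0, "z": -0.065, "roll": 0, "claw": -0.3}, {"x": 0, "y": 0, "z": -0.065, "roll": 0, "claw": -0.3}, {"x": 0, "y": 0, "z": -0.055, "roll": 0, "claw": -0.3}, {"x": 0, "y": 0, "z": -0.04, "roll": 0, "claw": -0.3}, {"x": 0, "y": 0, "z": 0, "roll": 0, "claw": -0.3}, {"x": 0, "y": 0, "z": 0, "roll": 0, "claw": 1}, {"x": 0, "y": 0, "z": 0, "roll": 0, "claw": 1}, {"x": 0, "y": 0, "z": 0, "roll": 0, "claw": 1}, {"x": 0, "y": 0, "z": 0, "roll": 0, "claw": 1}], force=40)

```text
time: 2.7
tool_pos: [0.434, 0.0509, 0.0301]
tool_rot: [-3.139, 0.001, -1.427]
wrist_force: [-0.9, 0.3, 8.6]
grip_width: 0.0164
gripper_force: 39.3
```

>>> apply_moves(deltas=[{"x": 0, "y": 0, "z": 0.05, "roll": 0, "claw": 1}, {"x": 0, "y": 0, "z": 0.06, "roll": 0, "claw": 1}, {"x": 0, "y": -0.02, "z": 0.03, "roll": 0, "claw": 1}, {"x": 0.003, "y": -0.07, "z": 0, "roll": 0, "claw": 1}, {"x": 0.003, "y": -0.07, "z": 0, "roll": 0, "claw": 1}, {"x": 0.003, "y": -0.07, "z": 0, "roll": 0, "claw": 1}, {"x": 0.003, "y": -0.07, "z": 0, "roll": 0, "claw": 1}, {"x": 0.003, "y": -0.07, "z": 0, "roll": 0, "claw": 1}, {"x": 0, "y": -0.038, "z": 0, "roll": 0, "claw": 1}, {"x": 0, "y": 0, "z": 0, "roll": 0, "claw": 1}])

```text
time: 3.95
tool_pos: [0.4438, -0.2574, 0.1339]
tool_rot: [-3.141, -0.0, -1.43]
wrist_force: [-1.5, 0.1, -0.4]
grip_width: 0.0166
gripper_force: 39.3
```

```bash
python3 w.py w3
```

```text
[ 0.4438 -0.2574  0.1339] [-3.1415 -0.     -1.4303] [-1.53  0.05 -0.42] 0.0166 3.95
0.044 [171 190  20  16 100] ztop 0.0549 c [ 0.5123 -0.2474] r 0.0084 mean [ 0.5103 -0.2506  0.0541]
0.044 [173 226  20  14 116] ztop 0.0548 c [ 0.508  -0.2124] r 0.0081 mean [ 0.5064 -0.2159  0.054 ]
0.058 [160 194  27  26 491] ztop 0.0732 c [ 0.5141 -0.2447] r 0.0094 mean [ 0.5139 -0.2451  0.0724]
0.058 [165 232  24  26 464] ztop 0.0731 c [ 0.5089 -0.2091] r 0.0092 mean [ 0.5086 -0.2099  0.0723]
```

View pics/w3.png

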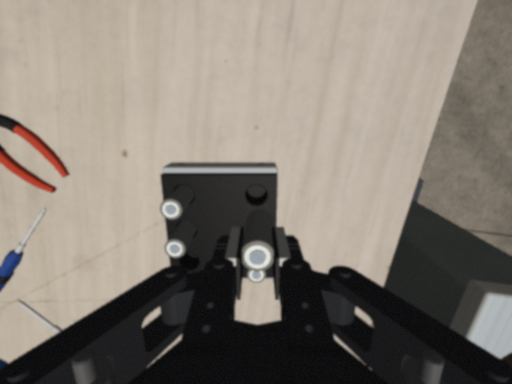

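The held short cell's top shows at (258,256), the empty short pocket's mouth at (257,193), and the racked long cells at (171,209) and (175,248). I'll compute the cell-to-pocket offset from this view.

```bash
cat > held.py <<'E'
import sys
from h import *
n=sys.argv[1]; f=np.load(n+".npz"); cm=dict(arm.camera_model("wrist")); cm["cam_to_world"]=f["T"]; im,d=f["im"],f["d"]
x0,y0,x1,y1=238,238,278,274
g=cv2.cvtColor(im,cv2.COLOR_BGR2GRAY)
pat=d[y0:y1,x0:x1]; dm=np.percentile(pat[(pat>.05)],5)
m=((pat>0)&(pat<.15)).astype(np.uint8)&(g[y0:y1,x0:x1]>75)
k,l,st,ce=cv2.connectedComponentsWithStats(m.astype(np.uint8)); i=1+np.argmax(st[1:,4])
ys,xs=np.nonzero(l==i); dd=np.median(pat[l==i]); (c,r)=cv2.minEnclosingCircle(np.stack([xs,ys],1).astype(np.float32))
c=(c[0]+x0,c[1]+y0); print("held px",c,r,"depth",dd,"world",world(cm,*c,d=dd).round(4),"blob mean",xs.mean()+x0,ys.mean()+y0)
E
python3 held.py w3; python3 - <<'E'
from h import *
f=np.load("w3.npz"); cm=dict(arm.camera_model("wrist")); cm["cam_to_world"]=f["T"]; im,d=f["im"],f["d"]
print(d[244:270:3,258].round(3))
c=cv2.resize(im[160:290,150:290],None,fx=4,fy=4,interpolation=cv2.INTER_CUBIC); c=cv2.convertScaleAbs(c,alpha=2.2); cv2.imwrite("pics/w3c.png",c)
g=cv2.cvtColor(im,cv2.COLOR_BGR2GRAY); print(g[180:208:2,244:272:2])
print("mouth",world(cm,257,193,z=.032), "px of rack corners z .032:",world(cm,163,171,z=.032),world(cm,277,171,z=.032))
E
```

```text
held px (257.2241382598877, 255.5) 16.570438385009766 depth 0.13883467 world [ 0.4446 -0.2598  0.1543] blob mean 257.265760197775 255.47713226205192
[0.138 0.137 0.138 0.137 0.137 0.14  0.14  0.142 0.141]
[[51 50 49 51 50 53 51 50 52 51 51 53 51 52]
 [49 49 50 49 49 49 51 51 52 50 51 53 50 51]
 [50 50 51 47 45 44 46 43 48 48 52 51 51 51]
 [49 48 45 43 46 47 51 47 46 43 45 52 51 51]
 [49 45 45 50 51 51 51 50 53 50 43 47 52 51]
 [44 38 44 49 49 50 51 51 50 51 46 38 47 50]
 [44 20 36 50 49 49 53 49 49 50 39 24 46 49]
 [41 16 19 39 47 49 49 48 48 41 20 16 41 49]
 [40 17  6 16 28 38 40 40 33 21  9 19 44 50]
 [46 28  8  8 13 13 18  7 12  5  5 24 45 49]
 [46 35 16  6 12 11  5  6  6  6 18 34 50 51]
 [46 46 31 14 13  8 11 11 13 14 32 46 50 48]
 [46 48 46 35 24 18 16 19 25 37 46 51 49 48]
 [47 49 50 46 43 40 39 41 45 48 50 50 50 48]]
mouth [ 0.44440533 -0.25599102  0.032     ] px of rack corners z .032: [ 0.53466883 -0.26498024  0.032     ] [ 0.42884479 -0.28003189  0.032     ]
```

View pics/w3c.png

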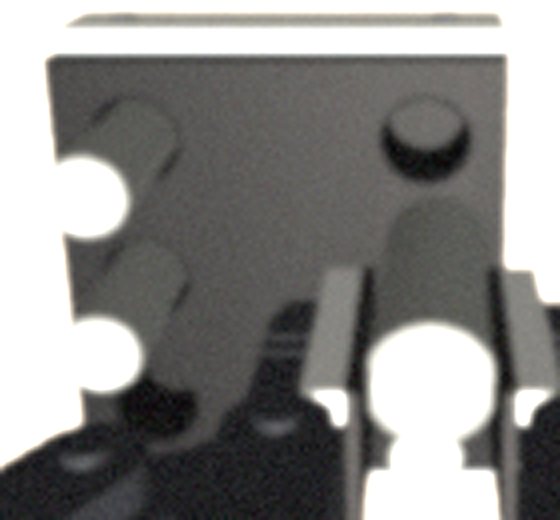

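Pocket mouth measures (0.4452, -0.2553) and the held cell's centre (0.4444, -0.2598), so I'll shift and lower into the mouth first.

>>> apply_moves(deltas=[{"x": 0.001, "y": 0.0055, "z": 0, "roll": 0, "claw": 1}, {"x": 0, "y": 0, "z": -0.03, "roll": 0, "claw": 1}, {"x": 0, "y": 0, "z": -0.03, "roll": 0, "claw": 1}, {"x": 0, "y": 0, "z": -0.02, "roll": 0, "claw": 1}, {"x": 0, "y": 0, "z": -0.01, "roll": 0, "claw": 1}, {"x": 0, "y": 0, "z": -0.004, "roll": 0, "claw": 1}, {"x": 0, "y": 0, "z": -0.004, "roll": 0, "claw": 1}, {"x": 0, "y": 0, "z": -0.004, "roll": 0, "claw": 1}, {"x": 0, "y": 0, "z": 0, "roll": 0, "claw": 1}, {"x": 0, "y": 0, "z": 0, "roll": 0, "claw": 1}])

```text
time: 5.25
tool_pos: [0.445, -0.2517, 0.0575]
tool_rot: [-3.141, -0.0, -1.427]
wrist_force: [0.4, -0.1, -0.1]
grip_width: 0.0165
gripper_force: 39.3
```

No contact force with the foot inside the mouth, so I'll continue down.

>>> apply_moves(deltas=[{"x": 0, "y": 0, "z": -0.006, "roll": 0, "claw": 1}, {"x": 0, "y": 0, "z": -0.006, "roll": 0, "claw": 1}, {"x": 0, "y": 0, "z": -0.006, "roll": 0, "claw": 1}, {"x": 0, "y": 0, "z": -0.005, "roll": 0, "claw": 1}, {"x": 0, "y": 0, "z": -0.003, "roll": 0, "claw": 1}, {"x": 0, "y": 0, "z": 0, "roll": 0, "claw": 1}, {"x": 0, "y": 0, "z": 0, "roll": 0, "claw": 1}, {"x": 0, "y": 0, "z": 0, "roll": 0, "claw": 1}, {"x": 0, "y": 0, "z": 0, "roll": 0, "claw": 1}, {"x": 0, "y": 0, "z": 0, "roll": 0, "claw": 1}])

```text
time: 6.5
tool_pos: [0.4449, -0.2516, 0.0379]
tool_rot: [-3.142, -0.0, -1.427]
wrist_force: [-1.2, 0.7, -0.3]
grip_width: 0.0162
gripper_force: 39.3
```

>>> apply_moves(deltas=[{"x": 0, "y": 0, "z": 0, "roll": 0, "claw": -0.1}, {"x": 0, "y": 0, "z": 0, "roll": 0, "claw": -0.1}, {"x": 0, "y": 0, "z": 0, "roll": 0, "claw": -0.1}, {"x": 0, "y": 0, "z": 0.05, "roll": 0, "claw": -0.1}, {"x": 0, "y": 0, "z": 0.06, "roll": 0, "claw": -0.1}, {"x": 0, "y": 0.03, "z": 0.04, "roll": 0, "claw": -0.2}, {"x": 0.012, "y": 0.07, "z": 0, "roll": 0, "claw": -0.2}, {"x": 0.012, "y": 0.07, "z": 0, "roll": 0, "claw": -0.2}, {"x": 0.012, "y": 0.07, "z": 0, "roll": 0, "claw": -0.2}, {"x": 0, "y": 0.016, "z": 0, "roll": 0, "claw": -0.2}])

```text
time: 7.75
tool_pos: [0.4724, -0.0571, 0.1505]
tool_rot: [-3.141, 0.0, -1.424]
wrist_force: [0.4, -0.7, -0.7]
grip_width: 0.0511
gripper_force: 0.0
```

```bash
python3 w.py w4; python3 - <<'E'
from h import *
im,d=arm.read_camera("top"); cm=arm.camera_model("top")
for n,(u,v) in dict(PS=(130+738/3.9,170+218/3.9)).items():
    u,v=int(u),int(v)
    print(n,max(world(cm,a,b,d[b,a])[2] for a in range(u-3,u+4) for b in range(v-4,v+4)))
E
```

```text
[ 0.4724 -0.0571  0.1505] [-3.1408e+00  2.0000e-04 -1.4240e+00] [ 0.37 -0.68 -0.71] 0.0511 7.75
0.044 [230   1  22  18 112] ztop 0.0553 c [ 0.5083 -0.2059] r 0.0085 mean [ 0.5064 -0.2022  0.0543]
0.044 [316   0  23  19 155] ztop 0.0548 c [ 0.4415 -0.2158] r 0.0085 mean [ 0.4431 -0.2122  0.0538]
0.044 [313  44  17  23  92] ztop 0.0555 c [ 0.437  -0.1817] r 0.0087 mean [ 0.4403 -0.1793  0.0544]
0.044 [250 180  19  10  58] ztop 0.055 c [ 0.4722 -0.0619] r 0.0086 mean [ 0.4731 -0.0661  0.0543]
0.044 [141 206  20  16 109] ztop 0.0546 c [ 0.5739 -0.0189] r 0.0088 mean [ 0.5711 -0.0234  0.0538]
0.058 [228   0  23  13 221] ztop 0.0723 c [ 0.5086 -0.2033] r 0.0065 mean [ 0.5081 -0.2017  0.0715]
0.058 [325   0  12   5  32] ztop 0.0595 c [ 0.4411 -0.2173] r 0.0041 mean [ 0.4408 -0.2161  0.0588]
0.058 [320  44  18  13  57] ztop 0.059 c [ 0.4353 -0.1856] r 0.0069 mean [ 0.4351 -0.1842  0.0585]
0.058 [250 184  20  21 332] ztop 0.0663 c [ 0.4716 -0.0592] r 0.0092 mean [ 0.4717 -0.0594  0.0653]
0.058 [132 210  23  21 357] ztop 0.0663 c [ 0.5753 -0.0176] r 0.0099 mean [ 0.5749 -0.018   0.0653]
PS 0.06226441165174035
```

>>> apply_moves(deltas=[{"x": -0.001, "y": -0.003, "z": 0, "roll": 0, "claw": -0.2}, {"x": 0, "y": 0, "z": -0.05, "roll": 0, "claw": -0.2}, {"x": 0, "y": 0, "z": -0.05, "roll": 0, "claw": -0.2}, {"x": 0, "y": 0, "z": -0.047, "roll": 0, "claw": -0.2}, {"x": 0, "y": 0, "z": 0, "roll": 0, "claw": -0.2}, {"x": 0, "y": 0, "z": 0, "roll": 0, "claw": 1}, {"x": 0, "y": 0, "z": 0, "roll": 0, "claw": 1}, {"x": 0, "y": 0, "z": 0, "roll": 0, "claw": 1}, {"x": 0, "y": 0, "z": 0, "roll": 0, "claw": 1}, {"x": 0, "y": 0, "z": 0.05, "roll": 0, "claw": 1}])

```text
time: 9.1
tool_pos: [0.4695, -0.0621, 0.0767]
tool_rot: [3.137, -0.0, -1.427]
wrist_force: [1.4, 1.2, 0.2]
grip_width: 0.0169
gripper_force: 39.3
```

>>> apply_moves(deltas=[{"x": 0, "y": 0, "z": 0.05, "roll": 0, "claw": 1}, {"x": 0, "y": -0.02, "z": 0.03, "roll": 0, "claw": 1}, {"x": 0.015, "y": -0.05, "z": 0, "roll": 0, "claw": 1}, {"x": 0.015, "y": -0.05, "z": 0, "roll": 0, "claw": 1}, {"x": 0.015, "y": -0.031, "z": 0, "roll": 0, "claw": 1}, {"x": 0, "y": 0, "z": 0, "roll": 0, "claw": 1}, {"x": 0, "y": 0, "z": 0, "roll": 0, "claw": 1}, {"x": 0, "y": 0, "z": 0, "roll": 0, "claw": 1}, {"x": 0, "y": 0, "z": 0, "roll": 0, "claw": 1}, {"x": 0, "y": 0, "z": 0, "roll": 0, "claw": 1}])

```text
time: 10.35
tool_pos: [0.5049, -0.1747, 0.1377]
tool_rot: [-3.141, -0.0, -1.426]
wrist_force: [-0.4, 1.0, -0.4]
grip_width: 0.0165
gripper_force: 39.4
```

```bash
python3 w.py w5; python3 held.py w5; python3 - <<'E'
from h import *
im=cv2.imread("pics/w5.png"); c=cv2.resize(im[90:290,170:370],None,fx=3,fy=3,interpolation=cv2.INTER_CUBIC); cv2.imwrite("pics/w5c.png",cv2.convertScaleAbs(c,alpha=1.8))
E
```

```text
[ 0.5049 -0.1747  0.1377] [-3.1413 -0.     -1.4265] [-0.37  1.01 -0.39] 0.0165 10.35
0.044 [331 105  15  23  87] ztop 0.0548 c [ 0.4475 -0.2539] r 0.0088 mean [ 0.4515 -0.2538  0.0539]
0.044 [250 148  18   6  30] ztop 0.0536 c [ 0.5102 -0.214 ] r 0.0074 mean [ 0.5103 -0.2163  0.0526]
0.044 [327 148  16  20  88] ztop 0.0554 c [ 0.4441 -0.2192] r 0.008 mean [ 0.447  -0.221   0.0544]
0.044 [324 187  20  17 108] ztop 0.0553 c [ 0.437  -0.1849] r 0.0086 mean [ 0.4404 -0.1871  0.0544]
0.058 [248 104  23  25 453] ztop 0.0735 c [ 0.5144 -0.2443] r 0.009 mean [ 0.5143 -0.2444  0.0725]
0.058 [340 108  14  16  70] ztop 0.0591 c [ 0.4448 -0.2541] r 0.0055 mean [ 0.445  -0.2541  0.0586]
0.058 [248 150  22  25 438] ztop 0.0734 c [ 0.5094 -0.2089] r 0.0091 mean [ 0.5094 -0.2091  0.0724]
0.058 [336 153  11  15  51] ztop 0.0591 c [ 0.4417 -0.219 ] r 0.0067 mean [ 0.4403 -0.2194  0.0585]
0.058 [333 197  10  12  42] ztop 0.0591 c [ 0.4354 -0.1816] r 0.0054 mean [ 0.4354 -0.1823  0.0586]
held px (257.459753036499, 266.5959758758545) 16.808156967163086 depth 0.13639213 world [ 0.5051 -0.173   0.1619] blob mean 257.248 263.648
```

View pics/w5c.png

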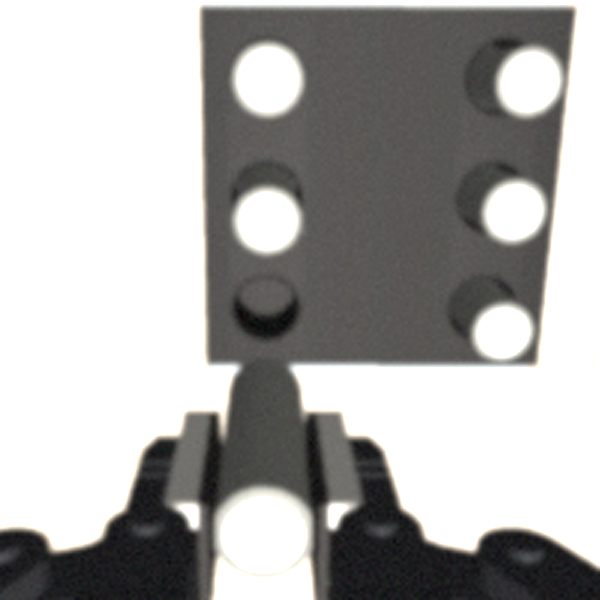

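The placed short cell stands as high as its neighbours. The long pocket's mouth is at crop (267,307), full pixel (258.7,192), and the held cell's top at crop (264,529), full pixel (257.7,265.8).

```bash
python3 - <<'E'
from h import *
f=np.load("w5.npz"); cm=dict(arm.camera_model("wrist")); cm["cam_to_world"]=f["T"]
print(world(cm,258.7,192,z=.032),[world(cm,257.7,v,z=.1627) for v in (264.5,265.8)])
E
```

```text
[ 0.50392014 -0.17335941  0.032     ] [array([ 0.50522126, -0.17471846,  0.1627    ]), array([ 0.5051131 , -0.17397863,  0.1627    ])]
```

>>> apply_moves(deltas=[{"x": -0.0014, "y": 0.001, "z": 0, "roll": 0, "claw": 1}, {"x": 0, "y": 0, "z": -0.03, "roll": 0, "claw": 1}, {"x": 0, "y": 0, "z": -0.03, "roll": 0, "claw": 1}, {"x": 0, "y": 0, "z": -0.015, "roll": 0, "claw": 1}, {"x": 0, "y": 0, "z": -0.008, "roll": 0, "claw": 1}, {"x": 0, "y": 0, "z": -0.004, "roll": 0, "claw": 1}, {"x": 0, "y": 0, "z": -0.004, "roll": 0, "claw": 1}, {"x": 0, "y": 0, "z": -0.003, "roll": 0, "claw": 1}, {"x": 0, "y": 0, "z": 0, "roll": 0, "claw": 1}, {"x": 0, "y": 0, "z": 0, "roll": 0, "claw": 1}])

```text
time: 11.65
tool_pos: [0.5042, -0.1744, 0.0672]
tool_rot: [-3.141, -0.0, -1.427]
wrist_force: [-0.1, -1.7, -1.7]
grip_width: 0.0164
gripper_force: 39.3
```

>>> apply_moves(deltas=[{"x": 0, "y": 0, "z": -0.006, "roll": 0, "claw": 1}, {"x": 0, "y": 0, "z": -0.006, "roll": 0, "claw": 1}, {"x": 0, "y": 0, "z": -0.006, "roll": 0, "claw": 1}, {"x": 0, "y": 0, "z": -0.005, "roll": 0, "claw": 1}, {"x": 0, "y": 0, "z": -0.002, "roll": 0, "claw": 1}, {"x": 0, "y": 0, "z": 0, "roll": 0, "claw": 1}, {"x": 0, "y": 0, "z": 0, "roll": 0, "claw": 1}, {"x": 0, "y": 0, "z": 0, "roll": 0, "claw": 1}, {"x": 0, "y": 0, "z": 0, "roll": 0, "claw": 1}, {"x": 0, "y": 0, "z": 0, "roll": 0, "claw": 1}])

```text
time: 12.9
tool_pos: [0.5042, -0.1744, 0.0486]
tool_rot: [-3.141, -0.0, -1.427]
wrist_force: [0.8, -3.3, 4.3]
grip_width: 0.0165
gripper_force: 40.0
```

>>> apply_moves(deltas=[{"x": 0, "y": 0, "z": 0, "roll": 0, "claw": -0.1}, {"x": 0, "y": 0, "z": 0, "roll": 0, "claw": -0.1}, {"x": 0, "y": 0, "z": 0, "roll": 0, "claw": -0.1}, {"x": 0, "y": 0, "z": 0.05, "roll": 0, "claw": -0.1}, {"x": 0, "y": 0, "z": 0.06, "roll": 0, "claw": -0.1}, {"x": 0.005, "y": 0.019, "z": 0.037, "roll": 0, "claw": -0.2}, {"x": 0.03, "y": 0.06, "z": 0, "roll": 0, "claw": -0.2}, {"x": 0.03, "y": 0.065, "z": 0, "roll": 0, "claw": -0.2}, {"x": 0.03, "y": 0.065, "z": 0, "roll": 0, "claw": -0.2}, {"x": 0, "y": 0, "z": 0, "roll": 0, "claw": -0.2}])

```text
time: 14.15
tool_pos: [0.5763, -0.0146, 0.1581]
tool_rot: [3.141, 0.0, -1.424]
wrist_force: [-0.4, -0.8, 0.2]
grip_width: 0.0515
gripper_force: 0.0
```

```bash
python3 w.py w6; python3 - <<'E'
from h import *
im,d=arm.read_camera("top"); cm=arm.camera_model("top")
for n,(c,r) in dict(PL=(630,140),L1=(684,133),L2=(732,126),PS=(740,220),S1=(697,227),S2=(650,234)).items():
    u,v=round(130+c/3.9),round(170+r/3.9)
    w=[world(cm,a,b,d[b,a]) for a in range(u-3,u+4) for b in range(v-4,v+4)]; w=np.array(w); z=np.sort(w[:,2])[-8:]
    print(n,z.mean().round(4),w[w[:,2]>z[0]-.003].mean(0).round(4))
E
```

```text
[ 0.5763 -0.0146  0.1581] [ 3.1415e+00  1.0000e-04 -1.4236e+00] [-0.38 -0.84  0.25] 0.0515 14.15
0.044 [443   5  18  28 247] ztop 0.0547 c [ 0.4378 -0.1817] r 0.0087 mean [ 0.4418 -0.18    0.0539]
0.044 [360  10  18  25 158] ztop 0.0548 c [ 0.506 -0.17 ] r 0.0087 mean [ 0.5087 -0.167   0.0538]
0.044 [251 177  18   9  46] ztop 0.0545 c [ 0.5762 -0.0217] r 0.0078 mean [ 0.5761 -0.0245  0.0538]
0.044 [  0 190  20  11 117] ztop 0.0543 c [0.8159 0.0271] r 0.0069 mean [0.8142 0.0265 0.0536]
0.044 [ 12 222  19  18  52] ztop 0.0552 c [0.8092 0.0649] r 0.0072 mean [0.8091 0.0646 0.0539]
0.044 [ 17 243  16  14  72] ztop 0.0553 c [0.8052 0.0853] r 0.0067 mean [0.8057 0.0841 0.0542]
0.044 [ 20 273  15  16  99] ztop 0.0552 c [0.8071 0.1236] r 0.0051 mean [0.807  0.1228 0.0542]
0.044 [  0 351  13  12  90] ztop 0.0535 c [0.8431 0.2337] r 0.004 mean [0.8426 0.2342 0.053 ]
0.058 [366   0  32  30 686] ztop 0.0733 c [ 0.5041 -0.1722] r 0.0091 mean [ 0.5045 -0.1715  0.0724]
0.058 [462   8  11  15  65] ztop 0.0591 c [ 0.4351 -0.183 ] r 0.0059 mean [ 0.4355 -0.1822  0.0586]
0.058 [250 181  19  20 311] zto
[... 151 characters left out ...]
275 0.0638]
0.058 [  0 221  18  38 114] ztop 0.0723 c [0.8073 0.0722] r 0.0105 mean [0.8085 0.0736 0.0713]
0.058 [  0 253  19  19 111] ztop 0.0654 c [0.8164 0.0971] r 0.0075 mean [0.8162 0.0963 0.0644]
0.058 [  0 265  23  33 148] ztop 0.0655 c [0.8168 0.1217] r 0.0143 mean [0.8176 0.1221 0.0643]
0.058 [  0 287  22  32 209] ztop 0.073 c [0.8144 0.1446] r 0.0063 mean [0.8158 0.1441 0.0724]
0.058 [  0 338  23   8 150] ztop 0.0725 c [0.8196 0.1844] r 0.0054 mean [0.8199 0.1847 0.0719]
PL 0.0747 [ 0.5031 -0.1733  0.0723]
L1 0.0747 [ 0.5084 -0.2098  0.0732]
L2 0.0743 [ 0.5127 -0.2466  0.0732]
PS 0.0598 [ 0.4427 -0.256   0.0582]
S1 0.2122 [ 0.4402 -0.2108  0.111 ]
S2 0.061 [ 0.4348 -0.1853  0.0595]
```

Both racked cells stand level with their neighbours. Now the last long cell.

>>> apply_moves(deltas=[{"x": -0.0013, "y": -0.004, "z": 0, "roll": 0, "claw": -0.2}, {"x": 0, "y": 0, "z": -0.05, "roll": 0, "claw": -0.2}, {"x": 0, "y": 0, "z": -0.06, "roll": 0, "claw": -0.2}, {"x": 0, "y": 0, "z": -0.047, "roll": 0, "claw": -0.2}, {"x": 0, "y": 0, "z": 0, "roll": 0, "claw": -0.2}, {"x": 0, "y": 0, "z": 0, "roll": 0, "claw": 1}, {"x": 0, "y": 0, "z": 0, "roll": 0, "claw": 1}, {"x": 0, "y": 0, "z": 0, "roll": 0, "claw": 1}, {"x": 0, "y": 0, "z": 0, "roll": 0, "claw": 1}, {"x": 0, "y": 0, "z": 0, "roll": 0, "claw": 1}], force=80)

```text
time: 15.5
tool_pos: [0.5755, -0.0204, 0.043]
tool_rot: [-3.138, -0.0, -1.426]
wrist_force: [-0.3, -0.9, 6.2]
grip_width: 0.0157
gripper_force: 78.2
```

>>> apply_moves(deltas=[{"x": 0, "y": 0, "z": 0.06, "roll": 0, "claw": 1}, {"x": 0, "y": 0, "z": 0.06, "roll": 0, "claw": 1}, {"x": -0.012, "y": 0.046, "z": 0.06, "roll": 0, "claw": 1}, {"x": -0.012, "y": 0.06, "z": 0.03, "roll": 0, "claw": 1}, {"x": -0.012, "y": 0.06, "z": 0, "roll": 0, "claw": 1}, {"x": -0.012, "y": 0.06, "z": 0, "roll": 0, "claw": 1}, {"x": -0.012, "y": 0.06, "z": 0, "roll": 0, "claw": 1}, {"x": -0.012, "y": 0.04, "z": 0, "roll": 0, "claw": 1}, {"x": 0, "y": 0, "z": 0, "roll": 0, "claw": 1}, {"x": 0, "y": 0, "z": 0, "roll": 0, "claw": 1}])

```text
time: 16.75
tool_pos: [0.52, 0.2239, 0.1989]
tool_rot: [-3.141, 0.0, -1.427]
wrist_force: [-0.2, 0.0, -1.2]
grip_width: 0.0154
gripper_force: 78.4
```

```bash
python3 w.py w7; python3 held.py w7; python3 - <<'E'
from h import *
im=cv2.imread("pics/w7.png"); c=cv2.resize(im[130:330,160:360],None,fx=3,fy=3,interpolation=cv2.INTER_CUBIC); cv2.imwrite("pics/w7c.png",cv2.convertScaleAbs(c,alpha=1.2))
E
```

```text
[0.52   0.2239 0.1989] [-3.1409e+00  5.0000e-04 -1.4266e+00] [-0.16  0.04 -1.18] 0.0154 16.75
0.044 [ 229  151   58   61 1151] ztop 0.0557 c [0.5208 0.2262] r 0.0369 mean [0.521  0.2235 0.0549]
0.044 [ 59 152  15  15 120] ztop 0.0543 c [0.7332 0.2321] r 0.007 mean [0.7308 0.2311 0.0536]
0.044 [246 174  23  20 117] ztop 0.0555 c [0.5208 0.2265] r 0.0124 mean [0.5199 0.2304 0.0547]
0.044 [  0 308   3  22  40] ztop 0.0464 c [0.8322 0.4636] r 0.0154 mean [0.8325 0.466  0.0451]
0.044 [  0 331  33  32 671] ztop 0.0534 c [0.8221 0.5119] r 0.0212 mean [0.8206 0.5091 0.0524]
0.058 [ 25 148  17   9  77] ztop 0.0766 c [0.749  0.2247] r 0.0021 mean [0.7497 0.2235 0.0758]
0.058 [ 41 155  23  17 208] ztop 0.076 c [0.7345 0.233 ] r 0.0073 mean [0.7309 0.2312 0.0757]
0.058 [241 168  33  32 375] ztop 0.0625 c [0.5207 0.2261] r 0.0179 mean [0.5203 0.2271 0.0615]
held px (257.11111068725586, 265.19444465637207) 16.126169204711914 depth 0.137843 world [0.5204 0.2257 0.2217] blob mean 257.44590163934424 263.0327868852459
```

View pics/w7c.png

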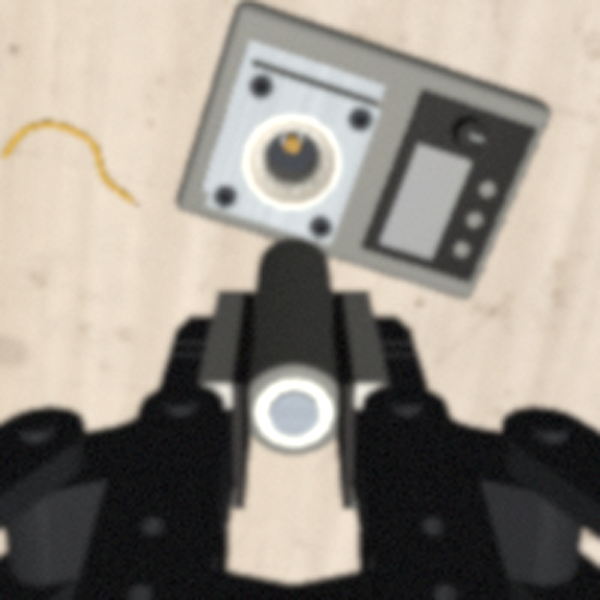

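The funnel's mouth is centred at crop (291.5,161.5), full pixel (256.8,183.5). The held cell's top is at crop (294,408.5), full pixel (257.7,265.8).

```bash
python3 - <<'E'
from h import *
f=np.load("w7.npz"); cm=dict(arm.camera_model("wrist")); cm["cam_to_world"]=f["T"]
print(world(cm,256.8,183.5,z=.061),world(cm,257.7,265.8,z=.2215))
print(world(cm,160+292/3-.5,130+158.5/3-.5,z=.054))
E
```

```text
[0.52096645 0.22568301 0.061     ] [0.51998788 0.22609473 0.2215    ]
[0.52087033 0.22622119 0.054     ]
```

>>> apply_moves(deltas=[{"x": 0.0012, "y": 0, "z": 0, "roll": 0, "claw": 1}, {"x": 0, "y": 0, "z": -0.04, "roll": 0, "claw": 1}, {"x": 0, "y": 0, "z": -0.04, "roll": 0, "claw": 1}, {"x": 0, "y": 0, "z": -0.035, "roll": 0, "claw": 1}, {"x": 0, "y": 0, "z": -0.01, "roll": 0, "claw": 1}, {"x": 0, "y": 0, "z": -0.006, "roll": 0, "claw": 1}, {"x": 0, "y": 0, "z": -0.006, "roll": 0, "claw": 1}, {"x": 0, "y": 0, "z": -0.006, "roll": 0, "claw": 1}, {"x": 0, "y": 0, "z": -0.0055, "roll": 0, "claw": 1}, {"x": 0, "y": 0, "z": 0, "roll": 0, "claw": 1}])

```text
time: 18.05
tool_pos: [0.5209, 0.2239, 0.0867]
tool_rot: [3.141, -0.0, -1.427]
wrist_force: [1.0, 0.3, 0.0]
grip_width: 0.0154
gripper_force: 78.4
```

>>> apply_moves(deltas=[{"x": 0, "y": 0, "z": -0.005, "roll": 0, "claw": 1}, {"x": 0, "y": 0, "z": -0.005, "roll": 0, "claw": 1}, {"x": 0, "y": 0, "z": -0.004, "roll": 0, "claw": 1}, {"x": 0, "y": 0, "z": -0.003, "roll": 0, "claw": 1}, {"x": 0, "y": 0, "z": -0.0025, "roll": 0, "claw": 1}, {"x": 0, "y": 0, "z": 0, "roll": 0, "claw": 1}, {"x": 0, "y": 0, "z": 0, "roll": 0, "claw": 1}, {"x": 0, "y": 0, "z": 0, "roll": 0, "claw": 1}, {"x": 0, "y": 0, "z": 0, "roll": 0, "claw": 1}, {"x": 0, "y": 0, "z": 0, "roll": 0, "claw": 1}])

```text
time: 19.3
tool_pos: [0.5212, 0.224, 0.0727]
tool_rot: [-3.141, 0.0, -1.427]
wrist_force: [-1.8, -0.2, 5.3]
grip_width: 0.0149
gripper_force: 79.1
```

>>> apply_moves(deltas=[{"x": 0, "y": 0, "z": -0.0015, "roll": 0, "claw": 1}, {"x": 0, "y": 0, "z": -0.0015, "roll": 0, "claw": 1}, {"x": 0, "y": 0, "z": -0.0015, "roll": 0, "claw": 1}, {"x": 0, "y": 0, "z": 0, "roll": 0, "claw": 1}, {"x": 0, "y": 0, "z": 0, "roll": 0, "claw": 1}, {"x": 0, "y": 0, "z": 0, "roll": 0, "claw": 1}, {"x": 0, "y": 0, "z": 0, "roll": 0, "claw": 1}, {"x": 0, "y": 0, "z": 0, "roll": 0, "claw": 1}, {"x": 0, "y": 0, "z": 0, "roll": 0, "claw": 1}, {"x": 0, "y": 0, "z": 0, "roll": 0, "claw": 1}])

```text
time: 20.55
tool_pos: [0.5212, 0.2241, 0.0695]
tool_rot: [-3.141, 0.0, -1.427]
wrist_force: [-3.1, -0.8, 6.8]
grip_width: 0.0151
gripper_force: 79.3
```

>>> apply_moves(deltas=[{"x": 0, "y": 0, "z": -0.001, "roll": 0, "claw": 1}, {"x": 0, "y": 0, "z": 0, "roll": 0, "claw": 1}, {"x": 0, "y": 0, "z": -0.001, "roll": 0, "claw": 1}, {"x": 0, "y": 0, "z": 0, "roll": 0, "claw": 1}, {"x": 0, "y": 0, "z": 0, "roll": 0, "claw": 1}, {"x": 0, "y": 0, "z": 0, "roll": 0, "claw": 1}, {"x": 0, "y": 0, "z": 0, "roll": 0, "claw": 1}, {"x": 0, "y": 0, "z": 0, "roll": 0, "claw": 1}, {"x": 0, "y": 0, "z": 0, "roll": 0, "claw": 1}, {"x": 0, "y": 0, "z": 0, "roll": 0, "claw": 1}])

```text
time: 21.8
tool_pos: [0.5214, 0.2241, 0.0689]
tool_rot: [-3.14, 0.0, -1.426]
wrist_force: [-5.1, -1.8, 14.0]
grip_width: 0.015
gripper_force: 80.3
```

The force now rises steeply, so the foot is on the ring. I'll add a little more press.

>>> apply_moves(deltas=[{"x": 0, "y": 0, "z": -0.001, "roll": 0, "claw": 1}, {"x": 0, "y": 0, "z": 0, "roll": 0, "claw": 1}, {"x": 0, "y": 0, "z": 0, "roll": 0, "claw": 1}, {"x": 0, "y": 0, "z": 0, "roll": 0, "claw": 1}, {"x": 0, "y": 0, "z": 0, "roll": 0, "claw": 1}, {"x": 0, "y": 0, "z": 0, "roll": 0, "claw": 1}, {"x": 0, "y": 0, "z": 0, "roll": 0, "claw": 1}, {"x": 0, "y": 0, "z": 0, "roll": 0, "claw": 1}, {"x": 0, "y": 0, "z": 0, "roll": 0, "claw": 1}, {"x": 0, "y": 0, "z": 0, "roll": 0, "claw": 1}])

```text
time: 23.05
tool_pos: [0.5216, 0.2241, 0.0688]
tool_rot: [-3.14, 0.0, -1.426]
wrist_force: [-6.4, -2.1, 20.9]
grip_width: 0.0155
gripper_force: 81.1
```

```bash
python3 w.py w8 | grep -v "0.044"; python3 held.py w8
```

```text
[0.5216 0.2241 0.0688] [-3.1399e+00  3.0000e-04 -1.4263e+00] [-6.44 -2.13 20.88] 0.0155 23.05
0.058 [232 213  61  35 789] ztop 0.0764 c [0.5208 0.2142] r 0.0169 mean [0.5222 0.2167 0.0759]
held px (257.11111068725586, 265.19444465637207) 16.126169204711914 depth 0.13761768 world [0.5219 0.2258 0.0917] blob mean 257.4063018242123 263.1857379767828
```

The cell's top reads 91 mm above the bench, about 21 N of press, and the tool no longer sinks. It is seated, so I'll hand in.

```bash
python3 -c "
from plant import arm
print(arm.close_job())"
```

```text
the job is handed in; nothing more can be done
None
```

I handed the job in at about 23 s: the short cell and one long cell stand let go in their rack pockets, level with their neighbours, and the other long cell is held pressed on the tester's stop ring with about 21 N at the wrist; no verdict came back.

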